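# Align a detector lamp to its index mark and clamp it

### The job

The lamp in the uncovered detector module is clamped facing the wrong way. Turn the black clamp knob counter-clockwise until it is fully loose, turn the lamp about its upright axis by its black cap until its blue pointer points at the middle of the red index post, then turn the knob clockwise to its stop so the lamp is clamped again, still standing upright in its nest and still pointing at the post. Leave everything else on the bench where it is.

Things in the scene. Friction and masses are not known exactly. Their poses are not given: they have to be found in the camera images.
- module: beige fixed box, 45 mm high, spanning x -75 to +125, y -140 to +140 mm of its origin (bench level). On its top: lamp nest (centre x 0, y -65 mm) and clamp knob (axis x 0, y +65 mm). Nest: fixed pads 24 mm high behind the lamp (away from the knob) and on either side (1.5 mm clear), and a 22 mm high jaw driven by the knob: tight, it presses the lamp on the back pad; loose, it is 2 mm off
- lamp: loose lamp standing in the nest, 71 mm high, 0.16 kg. Origin: centre of its underside (on the module top), z up its axis. White barrel 40 mm diameter to 30 mm height; metal flange 50 mm diameter, 30 to 35 mm; above it the black ribbed round cap to grip, 36 mm diameter, 35 to 71 mm. Blue pointer 7 mm wide on the flange along the lamp's own -x, to 50 mm from the axis
- pointer_tip (a point): outer end of the lamp's blue pointer, 50 mm from the lamp axis, 32.5 mm above the lamp's underside
- mark: red index post fixed on the module's top. The origin is not on the post but on the nest's axis, at the height of the module's top. The post stands along this body's own -x: 10 mm wide, 34 mm high, from 56 to 68 mm from the axis. It may stand in any direction around the nest except towards the knob
- mark_top (a point): centre of the top face of the red index post, 62 mm from the nest's axis
- clamp (a joint): angle of the black clamp knob, rad: 0 is fully loose (a stop), 1.4 is fully tight (a stop); it grows clockwise seen from above. The jaw meets the lamp at about 1.1
- clamp_grip (a point): point on the clamp knob's axis at the height to grip; it turns with the knob, its x along the grip bar. The bar is black, 46 x 14 mm, from 57 to 89 mm above the bench (this point at 82 mm), on a round base of 72 mm diameter. With the clamp at 0 the bar lies along the module's x; at angle q it is turned q clockwise from there
- vial: bystander: amber glass vial, 16 mm diameter, 34 mm high, standing on the module's top; origin under its centre
- spanner: bystander: steel spanner 140 mm long, lying on the bench in front of the module
- column: bystander: steel tube with square ends, 150 mm long, 20 mm high, lying on the bench beside the module
- jar: bystander: jar, 56 mm diameter, 75 mm high, white cap, beside the module; origin under its centre
- bottle: bystander: glass bottle, 86 mm diameter, 180 mm high, blue cap; origin under its centre
- beaker: bystander: glass cup, 70 mm diameter, 90 mm high; origin under its centre
Mind the look-alikes: they are no part of the job. What is shaped like the lamp but orange or yellow is not meant.

How it is judged:
By the outcome, as a careful person would: the job done as asked, in the order asked, and still so for the second after the job is handed in, with the robot touching nothing.
It also fails if it takes over 72 s, if anything falls off the work surface, if the arm or the gripper's body presses on something with over 40 N, if the wrist force passes 120 N, or if a joint passes its speed limit or range.

### The arm

A 6-joint arm with a two-finger parallel gripper is mounted at the origin on the work surface. World frame = base frame: x ahead of the robot, y to its left, z up, the work surface at z = 0. Lengths are in m, angles in rad, forces in N, time in s.
With the tool pointing down it reaches from about 0.35 to 0.975 m from the base axis. Payload 7.1 kg.
Tool frame: the origin (TCP) lies midway between the tips of the shut fingers; the grasp point (between the pads) lies 19 mm behind it; z points along the fingers, y is the line along which they close (so a half turn about z gives the same grasp; the last joint's range is limited). The gripper opens to 88 mm and grips with 3 to 60 N. Pads are 20 mm wide; open, the fingers measure 115 mm over their backs; the gripper's body (75 mm by 178 mm) begins 61 mm behind the grasp point.
Start: joints at [-1.267, 0.423, 1.63, -0, 1.089, -0.019], TCP at [0.198, -0.593, 0.223] pointing down, gripper open.
Joint ranges: [-3, 3], [-0.9, 2.11], [0.09, 2.58], [-1.31, 4.45], [0.11, 2.69], [-2.54, 2.54]. Speed limits (rad/s): [2.39, 2.39, 3.01, 3.14, 3.14, 3.14].

### API

Orientations are given as a unit quaternion [w, x, y, z].
In Python, from station import move_pose, movel, movej, command_gripper, wait, inverse_kinematics, read_camera, camera_info, MotionError, job_done, get_time, get_joint_pos, get_qvel, get_effort, get_tcp_pos, get_ee_rot, get_ft_force, get_ft_torque, get_grip_width, get_finger_force gives the robot as it stands. Calls block until the motion is done:
- move_pose(position, orientation): joint-space move of the TCP to a pose.
- movel(position, frame=None, v=0.15, until_force=None): straight line of the TCP; frame=None keeps the orientation; v is the mean speed in m/s. With until_force (N) it stops when the force on the tool has changed by that much, and returns True; else False.
- movej(angles): joint-space move.
- command_gripper(opening): opening from 0.0 (shut) to 1.0 (fully open); the grip force is fixed at half the most; returns when the fingers have stopped.
- wait(seconds).
- inverse_kinematics(position, orientation): joint angles nearest the present ones, or None.
- read_camera(name): name is "scene" or "top" or "wrist"; returns the picture (480x640x3 uint8, red, green, blue); there is no depth.
- camera_info(name): a dict with "intrinsics" (3x3 intrinsics, pixels), "dist" ([k1, k2, p1, p2, k3] as OpenCV has them; the pictures are not rectified), "T" (4x4, takes a point from camera to world coordinates); the wrist camera has in their place "tool_from_camera" (4x4, takes a point from camera to tool coordinates, whose origin is the TCP and whose axes are the flange's). Camera axes: x right, y up, looking along -z (the intrinsics and any distortion apply to the point x, -y, -z); pixel columns grow to the right and rows downward; lengths in m; the calibration is good to about 2 mm. A picture is of the moment at which its call begins: read the wrist's pose just before it. camera_info takes no time and is no camera call.
A pose or a line that the arm cannot do raises MotionError and nothing moves.
- job_done(): hands the job in; it is judged then, once.
Readings, each from a call of its own:
- get_time(): time.
- get_joint_pos(): joint angles.
- get_qvel(): joint speeds.
- get_effort(): joint torques, N m.
- get_tcp_pos(): TCP position.
- get_ee_rot(): TCP orientation.
- get_ft_force(): force on the tool from outside, world axes, zero at the start.
- get_ft_torque(): the same for the moment, N m.
- get_grip_width(): opening from 0.0 (shut) to 1.0 (fully open).
- get_finger_force(): force on a finger pad.
Only numpy, scipy, OpenCV 4.12 (cv2) and the standard library are available. Lean on these libraries where they do the work, as an engineer would, in place of code of your own. Each camera call takes 0.05 s, during which the arm holds its last target. There are 200 camera calls.

## Working session

There is one attempt and no reset: what is moved stays moved. The work goes in short steps, each a Python script; the robot and the scene stay as the last script left them, time stands still between calls to the robot, and variables do not carry over. Pictures are saved under pics/ and viewed, at most 10 in all, crops included, and the job is handed in when it is done.

```bash
mkdir -p pics; ls; python3 - <<'E'
from station import *
import cv2,numpy as np
for n in("scene","top"):
    im=read_camera(n); cv2.imwrite(f"pics/{n}0.png",im[:,:,::-1]); i=camera_info(n); print(n,np.round(i["intrinsics"],1).tolist(),i["dist"],np.round(i["T"],3).tolist())
print(camera_info("wrist")); print(get_time(),get_tcp_pos(),get_ee_rot())
E
```

```text
pics
scene [[461.5, 0.0, 317.1], [0.0, 461.5, 243.1], [0.0, 0.0, 1.0]] [-0.02985754  0.          0.          0.          0.        ] [[-0.141, -0.588, 0.796, 1.521], [0.99, -0.098, 0.102, 0.106], [0.018, 0.803, 0.596, 0.747], [0.0, 0.0, 0.0, 1.0]]
top [[553.3, 0.0, 323.4], [0.0, 553.3, 244.6], [0.0, 0.0, 1.0]] [0.04860162 0.         0.         0.         0.        ] [[-0.028, 0.981, -0.19, 0.343], [-1.0, -0.03, -0.006, -0.014], [-0.012, 0.19, 0.982, 1.358], [0.0, 0.0, 0.0, 1.0]]
{'intrinsics': array([[372.58667205,   0.        , 315.06553302],
       [  0.        , 372.58667205, 242.22094409],
       [  0.        ,   0.        ,   1.        ]]), 'dist': array([-0.03554292,  0.        ,  0.        ,  0.        ,  0.        ]), 'tool_from_camera': array([[-1.75579162e-04,  9.63755835e-01,  2.66785793e-01,
         7.25492410e-02],
       [ 9.99999786e-01,  1.28353074e-06,  6.53490999e-04,
        -4.63389775e-04],
       [ 6.29463336e-04,  2.66785851e-01, -9.63755630e-01,
        -1.61654973e-01],
       [ 0.00000000e+00,  0.00000000e+00,  0.00000000e+00,
         1.00000000e+00]])}
0.1 [ 0.19814642 -0.59220422  0.22196573] [-7.03461976e-04  9.87003638e-01  1.60696338e-01 -1.01479495e-04]
```

View pics/top0.png

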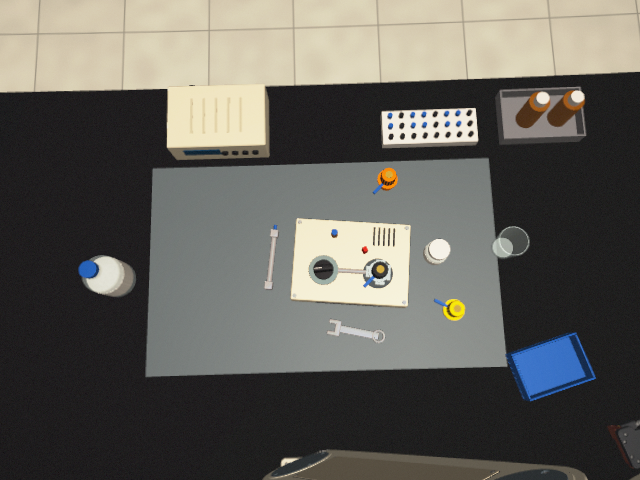

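View pics/scene0.png

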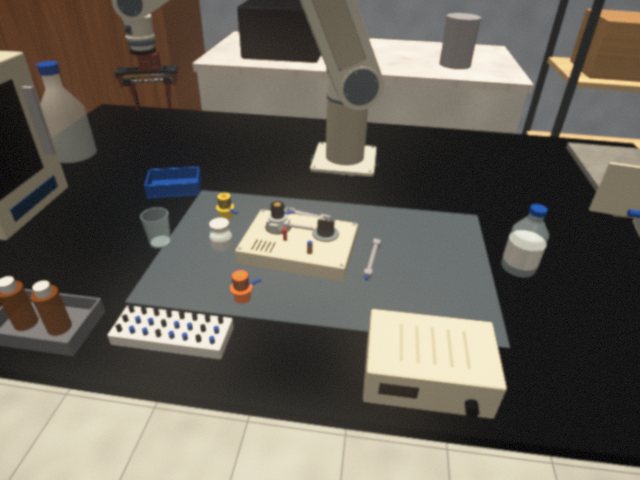

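The top view shows the module with the knob at (322,270), the lamp at (378,270), its blue pointer at (368,283), and the red post at (365,250). The scene view agrees. Next I'll locate these roughly from the top view and look closer with the wrist camera.

```bash
cat > h.py <<'E'
from station import *
import cv2, numpy as np
from scipy.spatial.transform import Rotation as R
def mat(q): return R.from_quat([q[1],q[2],q[3],q[0]]).as_matrix()
def quat(yaw):  # tool down; tool x axis at world angle yaw, tool y at yaw-90deg
    c,s=np.cos(yaw),np.sin(yaw)
    q=R.from_matrix(np.array([[c,s,0],[s,-c,0],[0,0,-1]])).as_quat(); return np.array([q[3],q[0],q[1],q[2]])
def snap(name,f=None):
    i=camera_info(name)
    if name=="wrist":
        T=np.eye(4); T[:3,:3]=mat(get_ee_rot()); T[:3,3]=get_tcp_pos(); T=T@i["tool_from_camera"]
    else: T=i["T"]
    im=read_camera(name)
    if f: cv2.imwrite("pics/"+f,im[:,:,::-1])
    return im,(i["intrinsics"],i["dist"],T)
def rays(cam,px):
    K,d,T=cam; u=cv2.undistortPoints(np.array(px,float).reshape(-1,1,2),K,d).reshape(-1,2)
    return np.c_[u[:,0],-u[:,1],-np.ones(len(u))]@T[:3,:3].T
def plane(cam,px,z):
    D=rays(cam,px); o=cam[2][:3,3]; return o+D*((z-o[2])/D[:,2])[:,None]
E
python3 - <<'E'
from h import *
im,c=snap("top")
for n,p,z in [("knob",(322,270),.07),("lampcap",(380,269),.116),("post",(365,250),.079),("corners",(299,220),.045),("",(410,226),.045),("",(408,306),.045),("",(292,299),.045)]: print(n,plane(c,[p],z).round(4))
# wrist shot: camera over the nest/knob midpoint
m=(plane(c,[(322,270)],.07)[0]+plane(c,[(380,269)],.116)[0])/2
for yaw in(np.pi,0):
  p=[m[0]-.13*np.cos(yaw),m[1],.26]
  q=inverse_kinematics(p,quat(yaw)); print(yaw,p,q)
E
```

```text
knob [[ 5.324e-01 -1.000e-04  7.000e-02]]
lampcap [[ 0.524  -0.1319  0.116 ]]
post [[ 0.5754 -0.1024  0.079 ]]
corners [[0.6608 0.0528 0.045 ]]
 [[ 0.6374 -0.2162  0.045 ]]
 [[ 0.4444 -0.2002  0.045 ]]
 [[0.4688 0.0732 0.045 ]]
3.141592653589793 [np.float64(0.6581885897554424), np.float64(-0.06600170250087341), 0.26] [-1.17934365e-01  4.40316325e-01  1.51122720e+00 -4.44089210e-16
  1.19004913e+00 -1.68873069e+00]
0 [np.float64(0.39818858975544236), np.float64(-0.06600170250087341), 0.26] [-1.93748739e-01  3.37851311e-02  2.05007650e+00 -4.44089210e-16
  1.05773103e+00  1.37704759e+00]
```

```bash
python3 - <<'E'
from h import *
move_pose([.50,-.066,.22],quat(0)); im,c=snap("wrist","w1.png"); np.savez("w1.npz",im=im,K=c[0],d=c[1],T=c[2]); print(get_time(),get_tcp_pos())
E
```

```text
2.375 [ 0.50005759 -0.06664045  0.22001308]
```

View pics/w1.png

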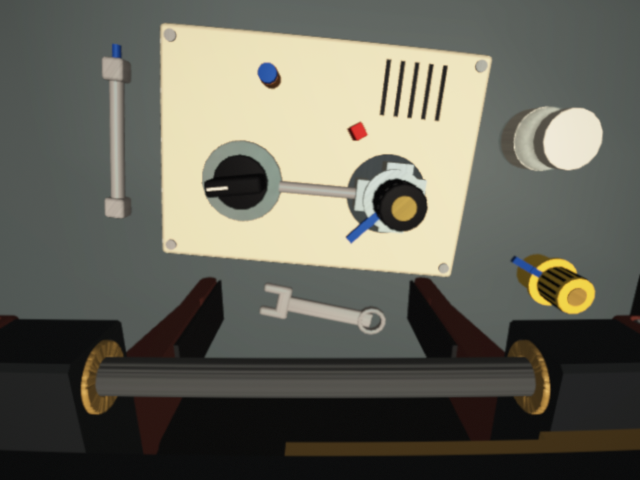

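The wrist view shows the module corners at about (162,24), (491,57), (448,276) and (163,253). The knob is at (241,182) with its bar roughly along the image's horizontal, the red post at (358,131), the blue pointer tip at (349,240), the lamp cap at (402,205), and the vial (blue cap) at (267,73). Now I'll measure each of these.

```bash
cat >> h.py <<'E'
def mask(im,kind):
    h=cv2.cvtColor(im,cv2.COLOR_RGB2HSV)
    if kind=="blue": return cv2.inRange(h,(100,120,60),(125,255,255))
    if kind=="red": return cv2.inRange(h,(0,160,90),(6,255,255))|cv2.inRange(h,(174,160,90),(180,255,255))
    if kind=="beige": return cv2.inRange(h,(15,20,170),(35,110,255))
def near(m,p,r):
    k=np.zeros_like(m); cv2.circle(k,tuple(int(v) for v in p),r,255,-1); return m&k
def biggest(m): return max(cv2.findContours(m,cv2.RETR_EXTERNAL,cv2.CHAIN_APPROX_NONE)[0],key=cv2.contourArea)
def project(cam,P):
    K,d,T=cam; v=(np.atleast_2d(P)-T[:3,3])@T[:3,:3]; v=v*[1,-1,-1]
    return cv2.projectPoints(v,np.zeros(3),np.zeros(3),K,d)[0].reshape(-1,2)
def module_pose(im,c):
    hull=cv2.convexHull(biggest(mask(im,"beige"))); q=cv2.approxPolyDP(hull,20,True).reshape(-1,2)
    P=plane(c,q,.045); m=P.mean(0)
    # match by world order: +x+y, +x-y, -x-y, -x+y
    S=np.array([[.125,.14],[.125,-.14],[-.075,-.14],[-.075,.14]])
    W=[]
    for sx,sy in((1,1),(1,-1),(-1,-1),(-1,1)): W.append(P[np.argmax((P-m)[:,:2]@[sx,sy])][:2])
    W=np.array(W); a=S-S.mean(0); b=W-W.mean(0)
    th=np.arctan2((a[:,0]*b[:,1]-a[:,1]*b[:,0]).sum(),(a*b).sum())
    Rm=np.array([[np.cos(th),-np.sin(th)],[np.sin(th),np.cos(th)]]); o=W.mean(0)-Rm@S.mean(0)
    return o,th,Rm,np.abs(W-(S@Rm.T+o)).max(),q
def pointer(im,c,nest,r=75):
    """angle (world) of the pointer line, tip; from blue pixels near the nest"""
    px0=project(c,[[*nest,.08]])[0]; m=near(mask(im,"blue"),px0,r); ct=biggest(m)
    yx=np.argwhere(cv2.drawContours(np.zeros_like(m),[ct],-1,255,-1)); P=plane(c,yx[:,::-1],.080)[:,:2]
    ctr=P.mean(0); w,V=np.linalg.eigh(np.cov((P-ctr).T)); d=V[:,1]; d=d*np.sign(d@(ctr-nest))
    s=(P-ctr)@d; tip=ctr+d*s.max()
    return np.arctan2(d[1],d[0]),tip,ctr,np.ptp(s),np.ptp((P-ctr)@V[:,0])
def post(im,c,nest):
    px0=project(c,[[*nest,.08]])[0]; m=near(mask(im,"red"),px0,130); ct=biggest(m)
    P=plane(c,ct.reshape(-1,2),.079)[:,:2].astype(np.float32)*1000
    r=cv2.minAreaRect(P); return np.array(r[0])/1000,r[1:],np.ptp(P,axis=0)
E
python3 - <<'E'
from h import *
d=np.load("w1.npz"); im=d["im"]; c=(d["K"],d["d"],d["T"])
o,th,Rm,e,q=module_pose(im,c); print("module",o,np.degrees(th),"err",e,q.tolist())
nest=o+Rm@[0,-.065]; knob=o+Rm@[0,.065]; print("nest",nest,"knob",knob)
a,tip,ctr,L,w=pointer(im,c,nest); print("pointer",np.degrees(a),tip,"L,w",L,w,"tip-nest",np.linalg.norm(tip-nest),"ang",np.degrees(np.arctan2(*(tip-nest)[::-1])))
p,rr,_=post(im,c,nest); print("post",p,rr,"r",np.linalg.norm(p-nest),"ang",np.degrees(np.arctan2(*(p-nest)[::-1])))
print("cap from px",plane(c,[(403,207)],.116)); print("bar end line px",plane(c,[(206,188),(228,187),(264,184)],.089)); print("vial",plane(c,[(267,72)],.085))
print("module yaw 1.4 bar deg",np.degrees(th-1.4)+180)
cam=c
E
```

```text
module [ 0.53041695 -0.06563769] -4.846387228198369 err 0.0045510012004786465 [[161, 25], [489, 56], [449, 275], [166, 252]]
nest [ 0.52492545 -0.13040531] knob [ 0.53590845 -0.00087008]
pointer 132.0782471006149 [ 0.49162111 -0.09395853] L,w 0.03148054243780053 0.008169482519842047 tip-nest 0.04937151947112191 ang 132.4204456772377
post [ 0.57889758 -0.09964227] ((11.045660972595215, 9.619332313537598), 28.46462059020996) r 0.062123705913474166 ang 29.682274710866434
cap from px [[ 0.52532652 -0.12964961  0.116     ]]
bar end line px [[ 0.53579764  0.01969733  0.089     ]
 [ 0.53652113  0.0022673   0.089     ]
 [ 0.5387879  -0.02613665  0.089     ]]
vial [[ 0.62091299 -0.03064858  0.085     ]]
module yaw 1.4 bar deg 94.93952145348639
```

```bash
cat >> h.py <<'E'
def twist(dyaw):
    q=np.array(get_joint_pos()); q[5]-=dyaw; movej(q)
def yaw():
    M=mat(get_ee_rot()); return np.degrees(np.arctan2(M[1,0],M[0,0]))
def stat(s=""): print(s,"t %.2f"%get_time(),"yaw %.2f"%yaw(),"tcp",np.round(get_tcp_pos(),4),"F",np.round(get_ft_force(),1),"Tq",np.round(get_ft_torque(),2),"w %.3f"%get_grip_width(),"ff",np.round(get_finger_force(),1),flush=True)
NEST=np.array([0.52492545,-0.13040531]); KNOB=np.array([0.53590845,-0.00087008]); TH=np.radians(-4.85)
E
python3 - <<'E'
from h import *
y0=TH-1.4+np.pi
command_gripper(.5)
move_pose([*KNOB,.15],quat(y0)); print(movel([*KNOB,.064],v=.1,until_force=10)); stat("down")
command_gripper(0); stat("grip")
twist(np.radians(20)); stat(); twist(np.radians(53)); stat()
for i in range(5):
    twist(np.radians(2.5)); stat()
    if abs(get_ft_torque()[2])>1.2: break
E
```

```text
False
down t 5.58 yaw 94.93 tcp [ 0.5364 -0.0009  0.0644] F [-0.1 -0.2  0.3] Tq [-0.03 -0.09 -0.  ] w 0.498 ff 0.0
grip t 6.15 yaw 94.93 tcp [ 0.5369 -0.0008  0.0643] F [ 3.9  0.7 -0.1] Tq [ 0.18 -0.59  0.02] w 0.154 ff 30.0
 t 6.58 yaw 114.74 tcp [ 0.5368 -0.0008  0.0643] F [ 0.9 -0.2 -0.1] Tq [ 0.02 -0.22  0.01] w 0.159 ff 30.0
 t 7.46 yaw 167.59 tcp [ 0.5366 -0.001   0.0643] F [ 0.1 -1.8  1.4] Tq [-0.42 -0.11  0.03] w 0.158 ff 30.0
 t 7.71 yaw 169.97 tcp [ 0.5366 -0.0011  0.0643] F [-0.  -0.8  1.5] Tq [-0.22 -0.18  0.05] w 0.157 ff 30.0
 t 7.96 yaw 172.36 tcp [ 0.5366 -0.001   0.0643] F [ 1.  -1.   1.3] Tq [-0.26 -0.19  0.08] w 0.159 ff 30.0
 t 8.21 yaw 174.74 tcp [ 0.5366 -0.0011  0.0643] F [ 0.9 -1.   0.3] Tq [-0.28 -0.25  0.04] w 0.158 ff 30.0
 t 8.46 yaw 177.04 tcp [ 0.5366 -0.0011  0.0643] F [ 0.1 -1.1  1.9] Tq [-0.23 -0.26 -0.74] w 0.159 ff 30.8
 t 8.71 yaw 179.38 tcp [ 0.5364 -0.001   0.0643] F [-0.9  0.1  1.7] Tq [-0.2  -0.07 -0.81] w 0.168 ff 31.5
```

```bash
python3 - <<'E'
from h import *
twist(np.radians(-2.5)); stat(); command_gripper(.5); movel([*KNOB,.15],v=.15)
command_gripper(.75)
move_pose([*NEST,.15],quat(np.radians(126))); 
im,c=snap("wrist","w2.png"); 
print(movel([*NEST,.087],v=.1,until_force=8)); stat("down")
command_gripper(0); stat("grip")
twist(np.radians(-50)); stat(); twist(np.radians(-52.5)); stat()
command_gripper(.75); stat("open"); movel([*NEST,.16],v=.15)
move_pose([.50,-.066,.22],quat(0)); im,c=snap("wrist","w3.png"); np.savez("w3.npz",im=im,K=c[0],d=c[1],T=c[2])
a,tip,ctr,L,w=pointer(im,c,NEST); print("pointer",np.degrees(a),tip,"L,w",L,w,"tip-nest",np.linalg.norm(tip-NEST),"ang",np.degrees(np.arctan2(*(tip-NEST)[::-1])))
p,rr,_=post(im,c,NEST); print("post",p,rr,"ang",np.degrees(np.arctan2(*(p-NEST)[::-1])),"from tip",np.degrees(np.arctan2(*(p-tip)[::-1])),get_time())
E
```

```text
t 8.96 yaw 176.91 tcp [ 0.5364 -0.001   0.0643] F [ 0.2 -1.4  1.1] Tq [-0.24 -0.19 -0.4 ] w 0.160 ff 29.9
False
down t 12.38 yaw 126.03 tcp [ 0.5253 -0.1303  0.0872] F [-0.9 -0.2  0.2] Tq [-0.01 -0.16  0.  ] w 0.752 ff 0.0
grip t 12.97 yaw 126.00 tcp [ 0.5251 -0.1305  0.0873] F [-1.1  0.1  3.9] Tq [0.04 0.   0.02] w 0.404 ff 30.0
 t 13.81 yaw 76.10 tcp [ 0.5251 -0.1305  0.0873] F [-0.2 -0.5  1.7] Tq [-0.02 -0.09 -0.02] w 0.409 ff 30.0
 t 14.68 yaw 23.73 tcp [ 0.5251 -0.1305  0.0873] F [-0.6  0.2  0. ] Tq [-0.04 -0.04  0.04] w 0.409 ff 30.0
open t 15.34 yaw 23.61 tcp [ 0.5251 -0.1305  0.0873] F [ 0.2 -0.4  0. ] Tq [ 0.02 -0.04  0.04] w 0.751 ff 0.0
pointer 31.213394858151524 [ 0.56692699 -0.10426295] L,w 0.03298969085280225 0.0076886203410214925 tip-nest 0.04947274753539296 ang 31.89872699248942
post [ 0.57879926 -0.0995687 ] ((11.001319885253906, 9.599556922912598), 28.736108779907227) ang 29.78622007017221 from tip 21.57367196981694 16.5917
```

View pics/w3.png

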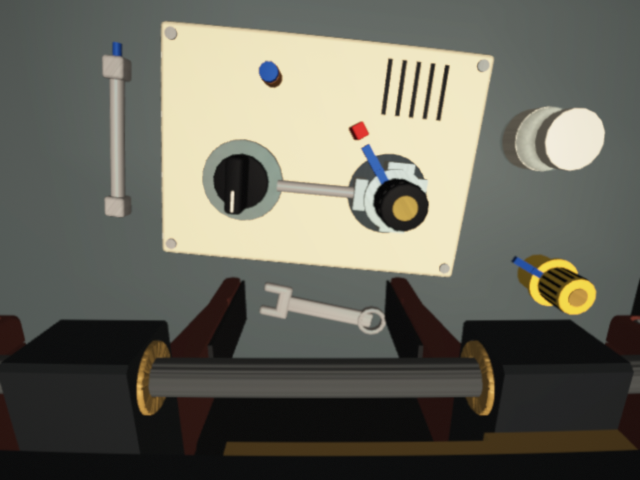

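The bar now lies along the module's x, so the clamp is loose. The pointer (tip at about (366,147)) nearly aims at the red post (359,131), but it is off by roughly 2° counter-clockwise. I'll take a view from more directly overhead to refine this before tightening.

```bash
cat >> h.py <<'E'
def check(f,nest=NEST):
    out=[]
    for k,(x,y,yw,z) in enumerate([(.475,-.115,0,.20),(.49,-.10,.25,.18)]):
        move_pose([x,y,z],quat(yw)); im,c=snap("wrist",f"{f}_{k}.png")
        a,tip,ctr,L,w=pointer(im,c,nest,90); p,rr,_=post(im,c,nest); d=np.array([np.cos(a),np.sin(a)]); ax=tip-.05*d
        an=lambda v:np.degrees(np.arctan2(v[1],v[0]))
        print("line %.2f tip-nest %.2f | post-nest %.2f post-axis %.2f rect %.2f"%(np.degrees(a),an(tip-nest),an(p-nest),an(p-ax),rr[1]),"r",np.linalg.norm(tip-nest).round(4),np.linalg.norm(p-nest).round(4),"ax-nest mm",((ax-nest)*1e3).round(2),"perp mm %.2f"%(1e3*(d[0]*(p-tip)[1]-d[1]*(p-tip)[0])),"t %.2f"%get_time(),flush=True)
E
python3 - <<'E'
from h import *
check("c1")
E
```

```text
line 30.99 tip-nest 31.62 | post-nest 29.21 post-axis 28.74 rect 27.33 r 0.049 0.061 ax-nest mm [-1.1  -0.03] perp mm -2.43 t 16.98
line 31.55 tip-nest 31.94 | post-nest 29.58 post-axis 29.29 rect 27.86 r 0.0493 0.0617 ax-nest mm [-0.79 -0.09] perp mm -2.46 t 17.35
```

```bash
python3 - <<'E'
import cv2
a=cv2.imread("pics/c1_0.png");print(a.shape);cv2.imwrite("pics/c1_crop.png",cv2.resize(a[60:300,200:500],None,fx=2,fy=2))
E
```

```text
(480, 640, 3)
```

View pics/c1_crop.png

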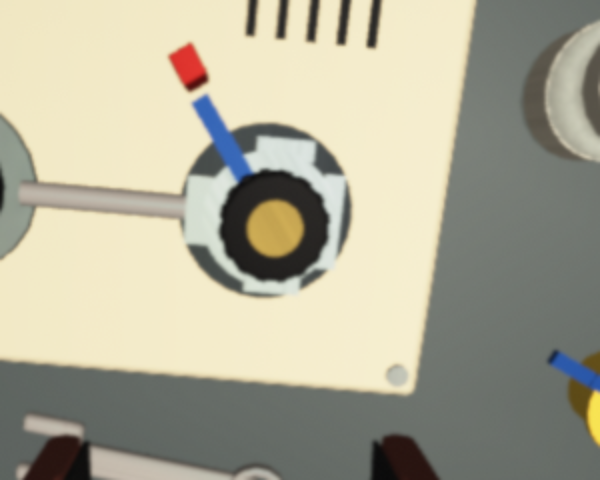

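The crop confirms it: the pointer aims slightly to the right of the post's middle, an error of about 2.2°. I'll correct this, check it, then clamp.

```bash
python3 - <<'E'
from h import *
G=np.array([.5251,-.1305])
command_gripper(.75)
move_pose([*G,.15],quat(np.radians(23.6))); movel([*G,.087],v=.1,until_force=8); command_gripper(0); stat("grip")
twist(np.radians(-2.3)); stat(); command_gripper(.75); movel([*G,.16],v=.15)
check("c2")
E
```

```text
grip t 19.27 yaw 23.60 tcp [ 0.5252 -0.1305  0.0872] F [-1.3  0.3  2. ] Tq [-0.    0.02 -0.05] w 0.401 ff 30.0
 t 19.52 yaw 21.35 tcp [ 0.5252 -0.1306  0.0872] F [ 0.6 -0.   1.6] Tq [-0.02  0.05 -0.02] w 0.407 ff 30.0
line 28.73 tip-nest 29.27 | post-nest 29.16 post-axis 28.72 rect 27.70 r 0.049 0.0603 ax-nest mm [-1.13 -0.09] perp mm -0.01 t 21.31
line 29.20 tip-nest 29.58 | post-nest 29.63 post-axis 29.33 rect 29.60 r 0.0492 0.0617 ax-nest mm [-0.88 -0.12] perp mm 0.14 t 21.68
```

Aligned. Now I'll clamp.

```bash
python3 - <<'E'
from h import *
K=np.array([.5366,-.001])
command_gripper(.5)
move_pose([*K,.15],quat(TH+np.pi)); print(movel([*K,.064],v=.1,until_force=10)); command_gripper(0); stat("grip")
twist(np.radians(-58)); stat(); twist(np.radians(-19)); stat()
for i in range(8):
    twist(np.radians(-2)); stat()
    if yaw()<TH*57.3+180-80.2-4: break
E
```

```text
False
grip t 26.03 yaw 175.12 tcp [ 0.5367 -0.0011  0.0642] F [-0.8 -0.4  2.7] Tq [-0.08  0.   -0.25] w 0.158 ff 30.0
 t 26.99 yaw 117.21 tcp [ 0.5369 -0.0009  0.0642] F [1.1 2.4 0.1] Tq [ 0.25 -0.15 -0.08] w 0.154 ff 30.0
 t 27.41 yaw 98.45 tcp [ 0.537  -0.0009  0.0642] F [1.8 1.1 0.7] Tq [ 0.18 -0.16 -0.07] w 0.154 ff 30.0
 t 27.66 yaw 96.60 tcp [ 0.537  -0.0009  0.0643] F [1.  1.5 0.8] Tq [ 0.12 -0.14 -0.05] w 0.156 ff 30.0
 t 27.91 yaw 94.69 tcp [ 0.537  -0.0009  0.0642] F [1.4 1.6 0.6] Tq [ 0.17 -0.15 -0.04] w 0.160 ff 30.0
 t 28.16 yaw 92.86 tcp [ 0.537  -0.0009  0.0643] F [-0.5  1.5  0.2] Tq [ 0.12 -0.15  0.77] w 0.154 ff 30.6
 t 28.41 yaw 90.96 tcp [ 0.537  -0.0008  0.0642] F [0.9 1.1 1.2] Tq [ 0.22 -0.17  0.7 ] w 0.166 ff 30.9
 t 28.66 yaw 89.06 tcp [ 0.537  -0.001   0.0643] F [1.1 0.3 0.9] Tq [-0.13 -0.18  0.83] w 0.168 ff 31.6
```

```bash
python3 - <<'E'
from h import *
command_gripper(.6); stat("open"); K=get_tcp_pos(); movel([K[0],K[1],.16],v=.12)
check("c3")
move_pose([.50,-.066,.22],quat(0)); im,c=snap("wrist","w4.png"); a,tip,ctr,L,w=pointer(im,c,NEST); print(np.degrees(a),tip,module_pose(im,c)[:2]); 
E
```

```text
open t 29.41 yaw 88.96 tcp [ 0.5369 -0.0008  0.0642] F [ 1.1 -0.8  0.3] Tq [-0.07 -0.1  -0.03] w 0.603 ff 0.0
line 28.67 tip-nest 29.17 | post-nest 29.28 post-axis 28.87 rect 27.58 r 0.049 0.0604 ax-nest mm [-1.12 -0.12] perp mm 0.22 t 31.61
line 29.24 tip-nest 29.45 | post-nest 29.61 post-axis 29.44 rect 28.19 r 0.049 0.0618 ax-nest mm [-0.94 -0.32] perp mm 0.22 t 31.98
29.4746197887515 [ 0.56781587 -0.10610089] (array([ 0.53068788, -0.06592616]), np.float64(-0.08605304039446278))
```

View pics/w4.png

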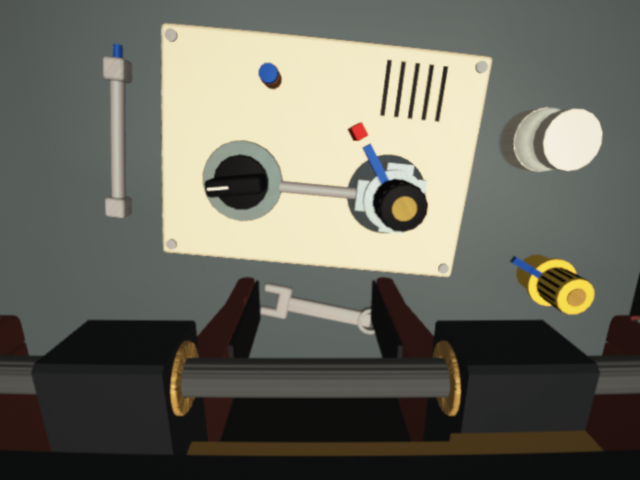

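The bar is back at its tight position (line at (204–228,187), as at the start). The pointer tip at (367,148) aims at the post at (359,131), the lamp is upright, and the bystanders in this view haven't moved.

```bash
python3 -c "
from station import *
print(job_done(),get_time())"
```

```text
the job is handed in; nothing more can be done
the job is handed in; nothing more can be done
```

The job is handed in: I loosened the knob, turned the lamp until its pointer aimed at the red post (within about 0.2° by the wrist camera), and clamped it again at the knob's stop, at about 32 s of the 72 s allowed.

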